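# Unstack the sawn pieces into their length bays

## Task

Take the stack of sawn wooden pieces apart from the top down and lay each piece in its bay: first the batten, then the two middle pieces in either order, and last the plank. Each belongs in the bay whose end stops it just fits between, same face up, flat on the base, lying straight along the bay and centred across its width. Do not let a piece tumble and do not knock over the glue bottle.

Things in the scene. Friction and masses are not known exactly. Their poses are not given: they have to be found in the camera images.
- plank_mid (a point): the bottom piece of the stack: a flat pine plank, the longest and widest piece. 200 mm long (its x axis) x 65 mm wide (y) x 28 mm high (z, up). The point is its centre, half-way up and half-way along.
- batten_mid (a point): the top piece of the stack: a slim pine batten that bridges the two middle pieces, parallel to the plank to within about 5 degrees. 150 mm long (its x axis) x 38 mm wide (y) x 28 mm high (z, up). The point is its centre, half-way up and half-way along.
- lapped_mid (a point): one of the two middle pieces, lying across the plank under one half of the batten: a browner beech piece with a half-lap step (27 mm long, upper 20 mm cut away) at its +x end. 110 mm long (its x axis) x 45 mm wide (y) x 40 mm high (z, up). The point is its centre, half-way up and half-way along.
- block_mid (a point): the other middle piece, lying across the plank under the other half of the batten: a short plain beech block. 75 mm long (its x axis) x 45 mm wide (y) x 40 mm high (z, up). The point is its centre, half-way up and half-way along.
- bay_plank: fixed bay for the plank: a plywood base 250 mm long (x axis) x 93 mm wide (y) x 10 mm thick, with a dark wooden end stop, 15 mm thick, standing 18 mm above the base at each end; 220 mm clear between the stops, long sides open. The 200 mm plank fits between its stops with 10 mm to spare at each end. Origin: centre of the underside, on the table; z up.
- bay_batten: fixed bay for the batten: a plywood base 200 mm long (x axis) x 66 mm wide (y) x 10 mm thick, with a dark wooden end stop, 15 mm thick, standing 18 mm above the base at each end; 170 mm clear between the stops, long sides open. The 150 mm batten fits between its stops with 10 mm to spare at each end. Origin: centre of the underside, on the table; z up.
- bay_lapped: fixed bay for the half-lapped piece: a plywood base 160 mm long (x axis) x 73 mm wide (y) x 10 mm thick, with a dark wooden end stop, 15 mm thick, standing 18 mm above the base at each end; 130 mm clear between the stops, long sides open. The 110 mm half-lapped piece fits between its stops with 10 mm to spare at each end. Origin: centre of the underside, on the table; z up.
- bay_block: fixed bay for the block: a plywood base 125 mm long (x axis) x 73 mm wide (y) x 10 mm thick, with a dark wooden end stop, 15 mm thick, standing 18 mm above the base at each end; 95 mm clear between the stops, long sides open. The 75 mm block fits between its stops with 10 mm to spare at each end. Origin: centre of the underside, on the table; z up.
- glue: yellow glue bottle with a red cap, 52 mm across, 140 mm high, standing loose on the table beyond the stack. Origin: centre of its underside; z up. Not part of the job; it must stay standing.

How it is judged:
By the outcome, as a careful person would: the job done as asked, in the order asked, and still so for the second after the job is handed in, with the robot touching nothing.
It also fails if it takes over 128 s, if anything falls off the work surface, if the arm or the gripper's body presses on something with over 40 N, if the wrist force passes 120 N, or if a joint passes its speed limit or range.

## Robot

A 7-joint arm with a two-finger parallel gripper is mounted at the origin on the work surface. World frame = base frame: x ahead of the robot, y to its left, z up, the work surface at z = 0. Lengths are in mm, angles in rad, forces in N, time in s.
With the tool pointing down it reaches from about 400 to 875 mm from the base axis. Payload 6.5 kg.
Tool frame: the origin (TCP) lies on the front face of the gripper's body, between the roots of the fingers; the fingertips stand 64 mm ahead of it and the grasp point (between the pads) lies 45 mm ahead of it; y points along the fingers, z is the direction in which the jaws open and shut, and the axes are right-handed (so a half turn about y gives the same grasp; the last joint's range is limited). The gripper opens to 88 mm and grips with 3 to 60 N. Pads are 18 mm wide; open, the fingers measure 123 mm over their backs; the gripper's body (75 mm by 187 mm) begins 45 mm behind the grasp point.
Start: joints at [-1.386, 0.536, -0.004, 1.538, 0.003, 1.067, -0.071], TCP at [161.31, 629.658, 302.716] pointing down, gripper open.
Joint ranges: [-2.7, 2.7], [-0.37, 2.16], [-1.27, 1.26], [0.24, 2.4], [-1.31, 4.45], [0.19, 1.91], [-2.76, 2.76]. Speed limits (rad/s): [2.39, 2.39, 3.14, 3.14, 3.14, 3.14, 3.14].

## Interface

Orientations are given as a 3x3 rotation matrix whose columns are the frame's x, y, z axes.
In Python, from bench import * gives the robot as it stands.
- The arm moves only by the tool drive_tool, never from a script. Its argument "plan" is a list of rows, each a list of 7 numbers: the shift along the tool's x, y, z in cm, then the turn, a rotation vector about the tool's x, y, z in degrees, then the closure, from -1 (fully open) to 1 (shut). In form: [[dx, dy, dz, ax, ay, az, grip], ...]. A call has 1 to 12 rows; each row is the pose to reach, as a shift and turn from the pose commanded when the call began, along the tool's axes at that moment; what a row does not reach only later rows make up. A row lasts 1/12 s, in which the tool goes at most 41.7 mm and 7.16 degrees, less where a joint would pass 70% of its speed; a pose out of reach is approached as far as the arm can. A call with a gripper value outside its range is refused whole. The fingers move at their own pace and stop on an object; "newtons" is the grip in N (left out, the last holds). Time passes only in rows, so rows that repeat a pose let the fingers close. It gives the time, the measured TCP pose, the force and the opening at its end, in the units of the state.
- get_obs(): the state, without advancing time (a new reading comes with each control period).
- capture(name): name is "scene" or "side" or "wrist"; returns a dict with "pixels" (420x560x3 uint8, red, green, blue), "intrinsics" (3x3 intrinsics, pixels), "pose" (4x4, takes a point from camera to world coordinates). Camera axes: x right, y up, looking along -z (the intrinsics and any distortion apply to the point x, -y, -z); pixel columns grow to the right and rows downward; lengths in mm; the calibration is good to about 2 mm. The wrist camera is an equidistant fisheye: a pixel r from the principal point sees the ray r / f radians off the axis. A picture is of the moment at which its call begins. There is no depth.
- close_job(): hands the job in, once; it reports no verdict.
Trained networks look in a picture, given as the dict that the camera call returned (one of the last four; its "shot" number tells which), for a name from the list of things; names that differ only in an ending like _2 or _b are one class to them, and where a whole thing is asked for, a point or a joint stands for the part that bears it (a point fixed in the world has none). Each returns a list of dicts, best first, with "confidence" (0 to 1); they miss things now and then, are a little off and sometimes report something else, mostly with a low value. They report only what shows in the picture. A call takes as long as a camera call.
- look_for(query, picture): "rect" ([centre column, centre row, width, height] in pixels, round what is visible of it).
- mark_of(query, picture): "point" ([column, row] in pixels: a listed point, or the origin of a listed thing).
The state is a dict: "clock": time; "qpos": joint angles; "qd": joint speeds; "joint_efforts": joint torques, N m; "tool_pos": TCP position; "eef_rot": TCP orientation; "ft_force": force on the tool from outside, world axes, zero at the start; "ft_torque": the same for the moment, N m; "opening": finger opening in mm.
Only numpy, scipy, OpenCV 4.12 (cv2) and the standard library are available. Lean on these libraries where they do the work, as an engineer would, in place of code of your own. Each camera call takes 0.05 s, during which the arm holds its last target. There are 200 camera calls.

## Working session

There is one attempt and no reset: what is moved stays moved. The work goes in short steps, Python scripts to look and compute and a tool call to move; the robot and the scene stay as the last step left them, time stands still between calls to the robot, and variables do not carry over. Pictures are saved under pics/ and viewed, about 12 in all and at most 16, crops included, and the job is handed in when it is done.

Besides the shell and the picture viewer there is one more tool, called after ">>>" as name([rows], argument=value, ...), one row to a line, values as JSON. drive_tool: Moves the arm, as the interface text tells. Its arguments: {"type":"object","properties":{"plan":{"type":"array","items":{"type":"array","items":{"type":"number"}}},"newtons":{"type":"number"}},"required":["plan"]}

```bash
ls; mkdir -p pics; python3 - <<'E'
from bench import *
import cv2,json
o=get_obs();print(o)
for n in("scene","side","wrist"):
    p=capture(n);cv2.imwrite(f"pics/{n}0.png",p["pixels"][:,:,::-1])
    print(n,p["intrinsics"],p["pose"],[k for k in p if k!='pixels'],p.get('distortion'))
    for q in["plank_mid","batten_mid","lapped_mid","block_mid","bay_plank","bay_batten","bay_lapped","bay_block","glue"]:
        print(q,[(m["point"],round(m["confidence"],2)) for m in mark_of(q,p)[:2]])
E
```

```text
pics
{'clock': 0.0, 'qpos': array([-1.38623421,  0.53716688, -0.00445784,  1.53887959,  0.00259457,
        1.06729372, -0.07120645]), 'qd': array([-3.87515258e-04, -9.84524959e-04,  1.55909694e-03,  4.50276270e-04,
        1.76537604e-03, -7.80805367e-04,  9.28901527e-05]), 'joint_efforts': array([ 2.37828999e-04, -5.70986009e+01,  9.91203524e-01, -2.51606226e+01,
       -5.61331445e-02,  1.79083936e-02,  1.62284355e-04]), 'tool_pos': array([161.16278145, 629.17558414, 301.83581436]), 'eef_rot': array([[ 9.68743308e-01, -3.21449656e-04,  2.48065112e-01],
       [-2.48065294e-01, -1.71183618e-03,  9.68741802e-01],
       [ 1.13245115e-04, -9.99998483e-01, -1.73807035e-03]]), 'ft_force': array([ 0.49120908, -0.06088726,  0.08947354]), 'ft_torque': array([0.04311826, 0.01594566, 0.00386856]), 'opening': 88.3475598434251}
scene [[466.44877963   0.         275.22543566]
 [  0.         466.44877963 205.08270674]
 [  0.           0.           1.        ]] [[-7.91355463e-01 -4.86418450e-01  3.70342576e-01  1.00007907e+03]
 [ 6.11355039e-01 -6.30864237e-01  4.77760746e-01  5.59824971e+02]
 [
[... 1232 characters left out ...]
288.4, 359.0], 0.68)]
bay_lapped [([168.0, 193.8], 0.65)]
bay_block [([359.7, 327.6], 0.96), ([251.9, 253.2], 0.57)]
glue [([290.1, 190.4], 0.56)]
wrist [[325.1922621    0.         279.3697422 ]
 [  0.         325.1922621  210.09577063]
 [  0.           0.           1.        ]] [[ 2.48351141e-01 -9.35645641e-01 -2.50776682e-01  9.67778036e+01]
 [ 9.68670067e-01  2.39854110e-01  6.44073588e-02  6.46603583e+02]
 [-1.12646572e-04 -2.58915507e-01  9.65899968e-01  3.83945707e+02]
 [ 0.00000000e+00  0.00000000e+00  0.00000000e+00  1.00000000e+00]] ['intrinsics', 'pose', 'shot'] None
plank_mid []
batten_mid []
lapped_mid []
block_mid []
bay_plank []
bay_batten []
bay_lapped []
bay_block []
glue []
```

View pics/scene0.png

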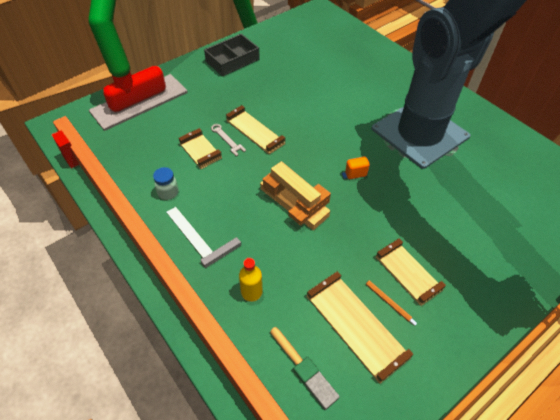

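View pics/side0.png

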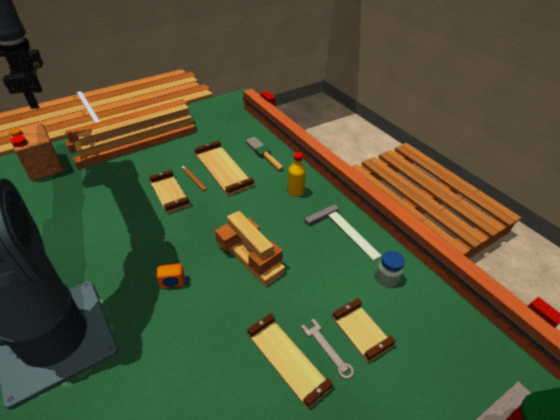

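The scene picture shows the stack at about (295,192), the plank bay at (358,325), the lapped bay at (410,270), the batten bay at (255,130), the block bay at (200,148) and the glue at (250,282). The side picture agrees: stack (250,247), plank bay (222,167), lapped bay (168,190), batten bay (289,359), block bay (363,329), glue (296,177).

```bash
cat > h.py <<'E'
from bench import *
import numpy as np, cv2
def ray(p,uv):
    K,T=p["intrinsics"],p["pose"];x=(uv[0]-K[0,2])/K[0,0];y=(uv[1]-K[1,2])/K[1,1]
    if p["name"]=="wrist":
        r=np.hypot(x,y);s=np.sin(r)/max(r,1e-9);d=np.array([x*s,-y*s,-np.cos(r)])
    else: d=np.array([x,-y,-1.])
    d=T[:3,:3]@d;return T[:3,3],d/np.linalg.norm(d)
def proj(p,X):
    K,T=p["intrinsics"],p["pose"];X=np.atleast_2d(X);c=(X-T[:3,3])@T[:3,:3];c=c*[1,-1,-1]
    if p["name"]=="wrist":
        h=np.hypot(c[:,0],c[:,1]);t=np.arctan2(h,c[:,2]);n=c[:,:2]*(t/np.maximum(h,1e-9))[:,None]
    else:n=c[:,:2]/c[:,2:]
    return n*[K[0,0],K[1,1]]+[K[0,2],K[1,2]]
def tri(obs):
    A=np.zeros((3,3));b=np.zeros(3)
    for p,uv in obs:
        o,d=ray(p,uv);M=np.eye(3)-np.outer(d,d);A+=M;b+=M@o
    return np.linalg.solve(A,b)
def onplane(p,uv,z):
    o,d=ray(p,uv);return o+d*(z-o[2])/d[2]
def shot(n,save=None):
    p=capture(n);p["name"]=n
    if save: cv2.imwrite(f"pics/{save}.png",p["pixels"][:,:,::-1])
    return p
NAMES=["plank_mid","batten_mid","lapped_mid","block_mid","bay_plank","bay_batten","bay_lapped","bay_block","glue"]
E
python3 - <<'E'
from h import *
s=shot("scene");d=shot("side")
P={"plank_mid":((295.7,198.8),(253,252.3)),"batten_mid":((295.8,182),(248.6,233.4)),"lapped_mid":((309.7,205.6),(240.6,228.9)),"block_mid":((278.6,181.4),(264.6,256.1)),
"bay_plank":((356,325),(222,167.9)),"bay_batten":((255.9,132.7),(288.4,359)),"bay_lapped":((408.3,274),(168,193.8)),"bay_block":((201,150.4),(361,328)),"glue":((250,298),(297,193))}
for k,(a,b) in P.items():
    X=tri([(s,a),(d,b)]);print(k,X.round(),(proj(s,X)-a).round(1),(proj(d,X)-b).round(1))
E
```

```text
plank_mid [484. -27.  14.] [[-2.6  0.2]] [[-2.7 -0.3]]
batten_mid [480. -25.  86.] [[-0.4  0. ]] [[-0.4 -0. ]]
lapped_mid [485.  33.  48.] [[-1.9  0.2]] [[-1.9 -0.2]]
block_mid [493. -80.  46.] [[-0.3  0. ]] [[-0.3 -0. ]]
bay_plank [593. 338.   5.] [[ 0.6 -0.1]] [[0.4 0.1]]
bay_batten [ 405. -312.   -2.] [[-1.1 -0. ]] [[-1.5 -0.1]]
bay_lapped [396. 319.  -2.] [[ 0.6 -0.2]] [[0.5 0.1]]
bay_block [ 582. -344.    6.] [[-0.6 -0.1]] [[-0.8  0. ]]
glue [742. 126. -15.] [[-0.7  0. ]] [[-0.5 -0. ]]
```

>>> drive_tool([
  [2.5,0,-3,0,4,0,-1],
  [5,0,-6,0,8,0,-1],
  [7.5,0,-9,0,12,0,-1],
  [10,0,-12,0,16,0,-1],
  [12.5,0,-15,0,20,0,-1],
  [15,0,-18,0,24,0,-1],
  [17.5,0,-21,0,28,0,-1],
  [20,0,-24,0,32,0,-1],
  [22.5,0,-27,0,36,0,-1],
  [25,0,-30,0,40,0,-1],
  [27.5,0,-33,0,44,0,-1],
  [30,0,-36,0,48,0,-1],
])

```text
clock: 2.6
tool_pos: [363.1, 204.7, 303.1]
eef_rot: [[0.461, 0.001, 0.887], [-0.887, 0.001, 0.461], [-0.001, -1.0, 0.001]]
ft_force: [0.9, -0.0, 0.4]
opening: 88.0
```

```bash
cat >> h.py <<'E'
def go(pos,yaw):
    """tool-frame shift (cm) and turn about tool y (deg) to put the TCP at pos, tool z at yaw (deg), pointing down"""
    from scipy.spatial.transform import Rotation as Ro
    o=get_obs();R=o["eef_rot"];y=np.radians(yaw);z=np.array([np.cos(y),np.sin(y),0]);dn=np.array([0,0,-1.])
    G=np.c_[np.cross(dn,z),dn,z]
    print("t",round(o["clock"],2),"at",o["tool_pos"].round(1),"yaw",np.degrees(np.arctan2(R[1,2],R[0,2])).round(2),"-> cm",(R.T@(np.array(pos)-o["tool_pos"])/10).round(2),"deg",np.degrees(Ro.from_matrix(R.T@G).as_rotvec()).round(2),"F",o["ft_force"].round(1),"open",round(o["opening"],1))
E
python3 -c "
from h import *
go([480,-25,300],0)"
```

```text
t 2.6 at [363.1 204.7 303.1] yaw 27.45 -> cm [25.78  0.29 -0.21] deg [-0.05 27.45 -0.04] F [ 0.9 -0.   0.4] open 88.0
```

>>> drive_tool([
  [3.5,0,0,0,4,0,-1],
  [7,0,0,0,8,0,-1],
  [10.5,0,0,0,12,0,-1],
  [14,0,-0.1,0,16,0,-1],
  [18,0,-0.1,0,20,0,-1],
  [22,0.2,-0.2,0,24,0,-1],
  [25.8,0.3,-0.2,0,27.5,0,-1],
  [25.8,0.3,-0.2,0,27.5,0,-1],
  [25.8,0.3,-0.2,0,27.5,0,-1],
])

```text
clock: 3.35
tool_pos: [480.9, -25.0, 299.8]
eef_rot: [[-0.002, 0.0, 1.0], [-1.0, -0.001, -0.002], [0.001, -1.0, 0.0]]
ft_force: [0.6, -0.5, 0.0]
opening: 88.1
```

```bash
python3 -c "
from h import *
p=shot('wrist','w1');go([480,-25,300],0);print(p['pose'])
P={'plank':(484,-27,14),'batten':(480,-25,86),'lap':(485,33,48),'block':(493,-80,48)}
for k,X in P.items(): print(k,proj(p,np.array(X,float)).round())
"
```

```text
t 3.4 at [480.4 -23.3 299.6] yaw 0.08 -> cm [ 0.17 -0.04 -0.04] deg [0.02 0.08 0.  ] F [0.2 0.1 0.9] open 88.3
[[ 9.99997407e-01  2.24704690e-03 -3.69259890e-04  4.80562428e+02]
 [-2.07424394e-03  9.65739900e-01  2.59503647e-01  4.17247072e+01]
 [ 9.39725876e-04 -2.59502208e-01  9.65742057e-01  3.80970585e+02]
 [ 0.00000000e+00  0.00000000e+00  0.00000000e+00  1.00000000e+00]]
plank [[282. 185.]]
batten [[279. 197.]]
lap [[283. 133.]]
block [[291. 239.]]
```

View pics/w1.png

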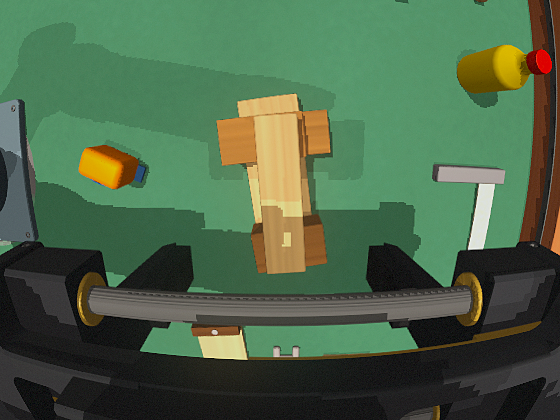

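The wrist picture shows the batten's top face at about (255,115)-(303,113)-(305,272)-(259,273). The lapped piece lies under it at rows 110-165 (columns 217-330), the block at rows 220-265 (columns 251-327), and the plank underneath. The glue is at the upper right. I'll zoom in for the corners.

```bash
python3 -c "
import cv2
a=cv2.imread('pics/w1.png')[85:285,200:350]
cv2.imwrite('pics/w1c.png',cv2.resize(a,(450,600),interpolation=cv2.INTER_CUBIC))
"
```

```text
(no output)
```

View pics/w1c.png

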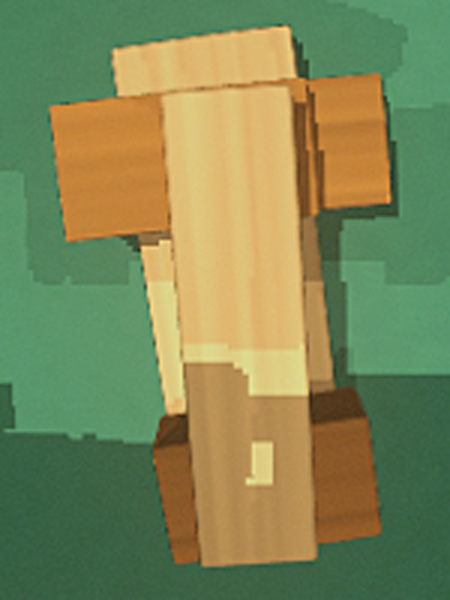

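```bash
cat >> h.py <<'E'
def fit(pts,L,W):
    """pose of an L x W rectangle from corner points ordered round, L along pts0->pts1"""
    q=np.array(pts)[:,:2];(c),(sz),a=None,None,None
    c=q.mean(0);v=(q[1]-q[0])+(q[2]-q[3]);w=(q[3]-q[0])+(q[2]-q[1])
    a=np.degrees(np.arctan2(v[1],v[0]));b=np.degrees(np.arctan2(w[1],w[0]))
    print("centre",c.round(1),"yaw L",a.round(1),"W",b.round(1),"sides",np.linalg.norm(q-np.roll(q,-1,0),axis=1).round(1),"want",L,W)
    return c,a
E
python3 -c "
from h import *
import pickle
p=shot('wrist');pickle.dump(p,open('w1.pkl','wb'))
f=lambda pts,z:[onplane(p,(200+x/3,85+y/3),z) for x,y in pts]
fit(f([(203,567),(162,97),(291,85),(317,558)],96),150,38)
fit(f([(153,450),(370,418),(382,533),(175,565)],68),75,45)
l=f([(50,107),(66,241)],68);r=f([(391,204),(380,75)],48);print('lap ends',np.array(l+r).round(1))
fit([l[0],r[1],r[0],l[1]],110,45)
e=f([(112,47),(291,27),(140,240),(165,410),(312,215),(333,385)],28);print(np.array(e).round(1))
"
```

```text
centre [481.9 -21.7] yaw L 94.1 W 5.1 sides [147.8  37.4 148.   37. ] want 150 38
centre [491.1 -82.5] yaw L 9.2 W -81.5 sides [74.5 43.1 74.2 44. ] want 75 45
lap ends [[419.6  48.6  68. ]
 [424.    4.9  68. ]
 [532.5  15.3  48. ]
 [527.9  59.6  48. ]]
centre [476.   32.1] yaw L 5.6 W -84.3 sides [108.9  44.6 109.   44. ] want 110 45
[[434.8  70.5  28. ]
 [498.7  77.4  28. ]
 [444.2  -0.   28. ]
 [452.4 -64.7  28. ]
 [506.8   9.1  28. ]
 [515.8 -54.8  28. ]]
```

Consistent fits (sides within 1 %): batten at (482,-22), yaw 94.5; block (491,-82), yaw 9; lapped (476,32), yaw 5.6; plank about (480,-25), yaw 97. Next I'll look at the two bays on the right.

>>> drive_tool([
  [3.5,0,0.1,0,0,0,-1],
  [7,0,0.2,0,0,0,-1],
  [10.5,0,0.3,0,0,0,-1],
  [14,0,0.5,0,0,0,-1],
  [18,0,0.6,0,0,0,-1],
  [22,0,0.8,0,0,0,-1],
  [26,0,1,0,0,0,-1],
  [29,0,1,0,0,0,-1],
  [30,0,1,0,0,0,-1],
  [30,0,1,0,0,0,-1],
  [30,0,1,0,0,0,-1],
])

```text
clock: 4.37
tool_pos: [491.7, -320.9, 299.4]
eef_rot: [[0.004, -0.0, 1.0], [-1.0, 0.002, 0.004], [-0.002, -1.0, -0.0]]
ft_force: [0.9, 1.0, 0.3]
opening: 88.3
```

```bash
python3 -c "
from h import *
import pickle
p=shot('wrist','w2');pickle.dump(p,open('w2.pkl','wb'));go([490,-320,300],0)
for X in [(405,-312,10),(582,-344,10)]: print(proj(p,np.array(X,float)).round())
a=p['pixels'][:,:,::-1][90:290,140:420]
cv2.imwrite('pics/w2c.png',cv2.resize(a,(784,560),interpolation=cv2.INTER_CUBIC))
"
```

```text
t 4.42 at [ 492.  -320.1  299.4] yaw 0.32 -> cm [-0.02 -0.06 -0.2 ] deg [ 0.01  0.32 -0.13] F [-0.3  0.4 -0.2] open 88.0
[[206. 176.]]
[[355. 203.]]
```

View pics/w2c.png

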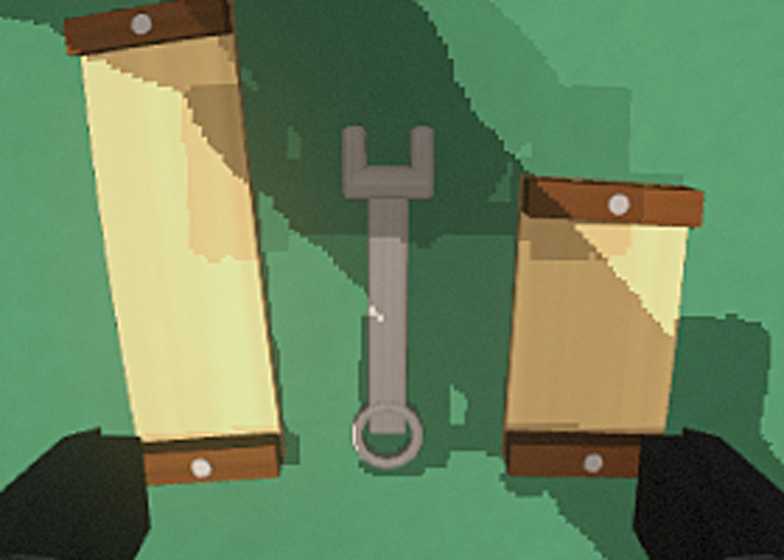

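The crop shows the batten bay at left with end-stop screws at crop (141,24) and (200,467). The block bay is at right, with screws at (619,204) and (593,463). A wrench lies between them.

```bash
cat >> h.py <<'E'
def bay(p,c0,sc,s1,s2,want):
    a,b=[onplane(p,(c0[0]+s[0]/sc,c0[1]+s[1]/sc),28.) for s in (s1,s2)]
    d=b-a;print("centre",((a+b)/2)[:2].round(1),"axis yaw",np.degrees(np.arctan2(d[1],d[0])).round(1),"dist",np.linalg.norm(d).round(1),"want",want)
E
python3 -c "
from h import *
import pickle
p=pickle.load(open('w2.pkl','rb'))
bay(p,(140,90),2.8,(200,467),(141,24),185)
bay(p,(140,90),2.8,(593,463),(619,204),110)
f=lambda pts,z:[onplane(p,(140+x/2.8,90+y/2.8),z) for x,y in pts]
print(np.array(f([(143,441),(279,432)],10)).round(1), np.array(f([(515,220),(690,228),(506,430)],10)).round(1))
go([482,-22,200],4.5)
"
```

```text
centre [ 402.1 -314.2] axis yaw 95.3 dist 184.6 want 185
centre [ 580.  -348.6] axis yaw 88.0 dist 110.3 want 110
[[ 380.9 -401.9   10. ]
 [ 443.  -396.4   10. ]] [[ 542.7 -303.2   10. ]
 [ 618.8 -304.8   10. ]
 [ 542.2 -395.1   10. ]]
t 4.42 at [ 492.  -320.1  299.4] yaw 0.32 -> cm [-29.8   10.    -0.83] deg [ 0.01 -4.18 -0.13] F [-0.3  0.4 -0.2] open 88.0
```

Both bays measure correctly. Next is grasping the batten.

>>> drive_tool([
  [-3.5,0,0,0,0,0,-1],
  [-7,1,-0.1,0,-1,0,-1],
  [-10.5,2,-0.2,0,-1,0,-1],
  [-14,3,-0.4,0,-2,0,-1],
  [-18,4,-0.5,0,-2,0,-1],
  [-22,6,-0.7,0,-3,0,-1],
  [-26,8,-0.8,0,-4,0,-1],
  [-29,10,-0.8,0,-4.2,0,-1],
  [-29.8,12,-0.8,0,-4.2,0,-1],
  [-29.8,12,-0.8,0,-4.2,0,-1],
])

```text
clock: 5.25
tool_pos: [479.8, -18.8, 176.9]
eef_rot: [[0.086, -0.006, 0.996], [-0.996, 0.002, 0.086], [-0.003, -1.0, -0.006]]
ft_force: [0.3, -0.3, 0.4]
opening: 88.4
```

```bash
python3 -c "
from h import *
go([482,-22,127],4.5)"
```

```text
t 5.25 at [479.8 -18.8 176.9] yaw 4.91 -> cm [0.36 4.99 0.22] deg [ 0.35  0.41 -0.16] F [ 0.3 -0.3  0.4] open 88.4
```

>>> drive_tool([
  [0,1.2,0,0,0,0,-1],
  [0,2.4,0,0,0,0,-1],
  [0,3.6,0,0,0,0,-1],
  [0,4.6,0,0,0,0,-1],
  [0,5.2,0,0,0,0,-1],
  [0,5.2,0,0,0,0,-1],
  [0,5.2,0,0,0,0,-1],
])

```text
clock: 5.83
tool_pos: [482.6, -25.2, 128.1]
eef_rot: [[0.075, 0.0, 0.997], [-0.997, 0.0, 0.075], [0.0, -1.0, 0.0]]
ft_force: [-0.2, 0.5, 0.0]
opening: 88.4
```

```bash
python3 -c "
from h import *
go([482,-22,127],4.5)"
```

```text
t 5.83 at [482.6 -25.2 128.1] yaw 4.32 -> cm [-0.32  0.11 -0.03] deg [-0.01 -0.18  0.  ] F [-0.2  0.5  0. ] open 88.4
```

>>> drive_tool([
  [-0.3,0.1,0,0,0,0,-0.5],
  [-0.3,0.1,0,0,0,0,0],
  [-0.3,0.1,0,0,0,0,0.5],
  [-0.3,0.1,0,0,0,0,1],
  [-0.3,0.1,0,0,0,0,1],
  [-0.3,0.1,0,0,0,0,1],
  [-0.3,0.1,0,0,0,0,1],
  [-0.3,0.1,0,0,0,0,1],
  [-0.3,0.1,0,0,0,0,1],
  [-0.3,0.1,0,0,0,0,1],
], newtons=30)

```text
clock: 6.67
tool_pos: [482.3, -22.1, 126.7]
eef_rot: [[0.075, -0.0, 0.997], [-0.997, -0.0, 0.075], [0.0, -1.0, -0.0]]
ft_force: [-0.6, -0.9, 2.0]
opening: 37.5
```

```bash
python3 -c "
from h import *
go([482,-22,127],4.5)"
```

```text
t 6.67 at [482.3 -22.1 126.7] yaw 4.33 -> cm [-0.01 -0.03 -0.02] deg [ 0.   -0.17  0.  ] F [-0.6 -0.9  2. ] open 37.5
```

>>> drive_tool([
  [0,-0.5,0,0,0,0,1],
  [0,-1.5,0,0,0,0,1],
  [0,-3,0,0,0,0,1],
  [0,-5,0,0,0,0,1],
  [1,-7,-0.4,0,0,0,1],
  [3,-8,-1,0,0,0,1],
  [6,-8,-2,0,0,0,1],
  [9,-8,-3,0,0,0,1],
  [12,-8,-4,0,0,0,1],
  [15,-8,-5,0,0,0,1],
  [18,-8,-6,0,-1,0,1],
  [21,-8,-7,0,-1,0,1],
])

```text
clock: 7.67
tool_pos: [427.7, -238.1, 207.6]
eef_rot: [[0.094, 0.001, 0.996], [-0.996, -0.0, 0.094], [0.0, -1.0, 0.001]]
ft_force: [1.0, 0.3, -0.6]
opening: 37.4
```

```bash
python3 -c "
from h import *
go([402,-314,150],5.3)"
```

```text
t 7.67 at [ 427.7 -238.1  207.6] yaw 5.38 -> cm [ 7.31  5.76 -3.28] deg [-0.04  0.08  0.  ] F [ 1.   0.3 -0.6] open 37.4
```

>>> drive_tool([
  [2.5,1,-1.2,0,0,0,1],
  [5,2,-2.4,0,0,0,1],
  [7,4,-3.1,0,0,0,1],
  [7.4,6,-3.3,0,0,0,1],
  [7.4,8,-3.3,0,0,0,1],
  [7.4,9.5,-3.3,0,0,0,1],
  [7.4,10,-3.3,0,0,0,1],
  [7.4,10,-3.3,0,0,0,1],
  [7.4,10,-3.3,0,0,0,1],
])

```text
clock: 8.42
tool_pos: [402.6, -313.7, 107.5]
eef_rot: [[0.093, 0.001, 0.996], [-0.996, -0.0, 0.093], [0.0, -1.0, 0.0]]
ft_force: [0.4, -0.0, -0.7]
opening: 37.6
```

```bash
python3 -c "
from h import *
go([402,-314,70],5.3);p=shot('wrist','w3')"
```

```text
t 8.42 at [ 402.6 -313.7  107.5] yaw 5.34 -> cm [ 0.03  3.75 -0.07] deg [-0.03  0.04  0.03] F [ 0.4 -0.  -0.7] open 37.6
```

View pics/w3.png

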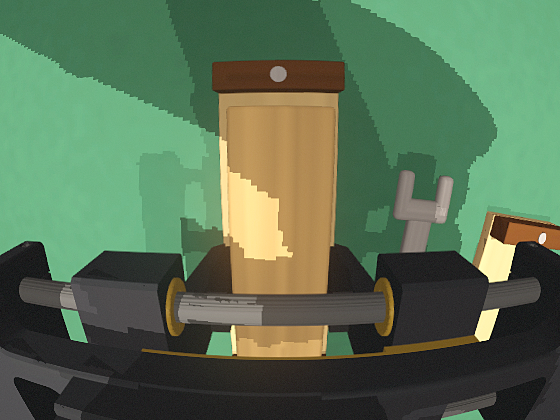

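The held batten (columns 227-337 at its near end) sits squarely over the bay base, with the stop and screw at (278,74). Lowering it now.

>>> drive_tool([
  [0,1,0,0,0,0,1],
  [0,2,0,0,0,0,1],
  [0,2.8,-0.1,0,0,0,1],
  [0,3.3,-0.1,0,0,0,1],
  [0,3.6,-0.1,0,0,0,1],
  [0,3.8,-0.1,0,0,0,1],
  [0,3.8,-0.1,0,0,0,1],
  [0,3.8,-0.1,0,0,0,1],
])

```text
clock: 9.13
tool_pos: [400.8, -313.5, 74.1]
eef_rot: [[0.092, 0.002, 0.996], [-0.996, 0.005, 0.092], [-0.005, -1.0, 0.002]]
ft_force: [-18.0, 16.3, 91.1]
opening: 37.5
```

```bash
python3 -c "
from h import *
go([402,-314,69],5.3)"
```

```text
t 9.13 at [ 400.8 -313.5   74.1] yaw 5.26 -> cm [0.06 0.51 0.12] deg [-0.14 -0.04 -0.28] F [-18.   16.3  91.1] open 37.5
```

The fingertips reached the base before the batten did, because they stand 19 mm ahead of the grasp point. I'll back off at once and let the batten settle the last few millimetres.

>>> drive_tool([
  [0,-0.3,0,0,0,0,1],
  [0,-0.6,0,0,0,0,1],
  [0,-0.6,0,0,0,0,1],
])

```text
clock: 9.38
tool_pos: [401.5, -313.7, 75.0]
eef_rot: [[0.093, 0.001, 0.996], [-0.996, -0.0, 0.093], [0.0, -1.0, 0.001]]
ft_force: [-0.1, -0.6, -0.6]
opening: 37.7
```

```bash
python3 -c "
from h import *
go([402,-314,75],5.3)"
```

```text
t 9.38 at [ 401.5 -313.7   75. ] yaw 5.33 -> cm [0.03 0.   0.05] deg [-0.05  0.03  0.03] F [-0.1 -0.6 -0.6] open 37.7
```

>>> drive_tool([
  [0,0,0,0,0,0,1],
  [0,0,0,0,0,0,1],
  [0,0,0,0,0,0,0.1],
  [0,0,0,0,0,0,0.05],
  [0,0,0,0,0,0,0],
  [0,0,0,0,0,0,-0.2],
  [0,0,0,0,0,0,-0.4],
  [0,0,0,0,0,0,-0.5],
  [0,-0.5,0,0,0,0,-0.5],
  [0,-2,0,0,0,0,-0.5],
  [0,-5,0,0,0,0,-0.5],
  [0,-8,0,0,0,0,-0.5],
], newtons=5)

```text
clock: 10.38
tool_pos: [400.7, -313.1, 154.4]
eef_rot: [[0.093, -0.003, 0.996], [-0.996, 0.001, 0.093], [-0.001, -1.0, -0.003]]
ft_force: [0.9, -0.0, 0.3]
opening: 65.6
```

```bash
python3 -c "
from h import *
import pickle
p=shot('wrist','w4');pickle.dump(p,open('w4.pkl','wb'));go([402,-314,150],5.3)"
```

```text
t 10.43 at [ 403.  -315.2  159.5] yaw 5.29 -> cm [-0.14  0.95 -0.09] deg [-0.23 -0.01  0.18] F [ 1.3 -1.1  3.2] open 66.2
```

View pics/w4.png

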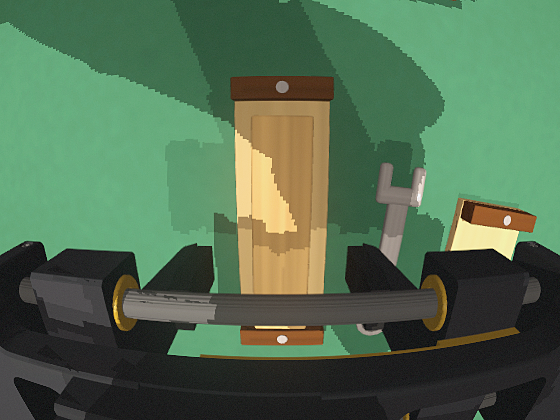

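The batten lies flat and straight: its far edge (251-313, row 116) is central on the base (236-330), with stop screws at (282,87) and (282,340). Next I'll hover over the block with the jaws turned across it.

>>> drive_tool([
  [0,-2,0,0,7,0,-1],
  [-1,-4,0.5,0,14,0,-1],
  [-3,-6,1.5,0,21,0,-1],
  [-5,-8,2.5,0,28,0,-1],
  [-7.5,-9,3.5,0,35,0,-1],
  [-10,-9,4.5,0,42,0,-1],
  [-12.5,-9,5.5,0,49,0,-1],
  [-15,-9,6.5,0,56,0,-1],
  [-17.5,-9,7.5,0,63,0,-1],
  [-20,-9,8.7,0,70,0,-1],
  [-22,-9,10,0,77,0,-1],
  [-23,-9,10.8,0,84,0,-1],
])

```text
clock: 11.43
tool_pos: [488.8, -71.1, 244.1]
eef_rot: [[-0.981, -0.0, 0.195], [-0.195, 0.0, -0.981], [0.0, -1.0, -0.0]]
ft_force: [0.0, 0.6, -0.5]
opening: 87.9
```

>>> drive_tool([
  [0,0,0,0,2.5,0,-1],
  [0,0,0,0,2.5,0,-1],
  [0,0,0,0,2.5,0,-1],
])

```text
clock: 11.68
tool_pos: [487.5, -74.6, 244.3]
eef_rot: [[-0.988, -0.001, 0.156], [-0.156, -0.001, -0.988], [0.001, -1.0, 0.001]]
ft_force: [0.9, -0.3, 0.8]
opening: 88.3
```

```bash
python3 -c "
from h import *
import pickle
p=shot('wrist','w5');pickle.dump(p,open('w5.pkl','wb'));go([491,-82,200],-81.2)
print(proj(p,np.array([[491,-82.5,68],[476,32,68],[480,-25,28]])).round())"
```

```text
t 11.73 at [487.3 -74.9 244.4] yaw -81.09 -> cm [-0.26  4.44  0.75] deg [-0.04  0.11  0.03] F [-0.6 -0.2 -0.4] open 87.9
[[290. 204.]
 [155. 201.]
 [227. 196.]]
```

View pics/w5.png

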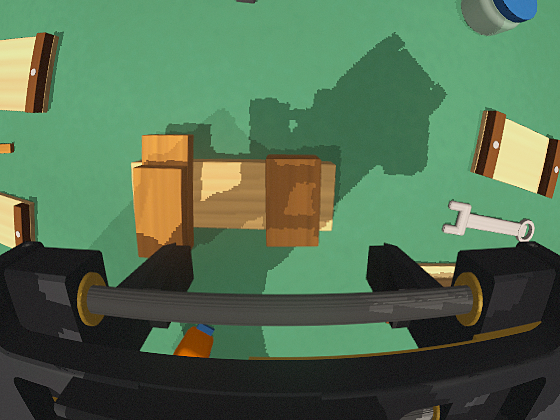

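The stack is undisturbed. The block's top face is at (266,158)-(319,157)-(318,246)-(267,246). The lapped piece is at columns 133-192, with its step at the far (+x) end, rows 135-165. The plank is at columns 131-336.

```bash
python3 -c "
from h import *
import pickle
p=pickle.load(open('w5.pkl','rb'))
g=lambda pts,z:fit([onplane(p,q,z) for q in pts],75,45)
g([(267,246),(266,158.5),(319,157.5),(318,246)],68.)
g([(137,250),(133,167.5),(191,166),(190,245)],68.)
g([(142,135),(192,135),(191,166),(133,167)],48.)
go([491,-82,97],-81.2)
"
```

```text
centre [491.5 -84.6] yaw L 9.5 W -80.5 sides [73.9 42.2 75.  43.4] want 75 45
centre [470.   25.4] yaw L 4.6 W -77.9 sides [75.5 52.8 68.9 52.6] want 75 45
centre [517.   34.4] yaw L -82.9 W 175.8 sides [47.7 27.3 56.8 30.9] want 75 45
t 11.73 at [487.3 -74.9 244.4] yaw -81.09 -> cm [-0.26 14.74  0.75] deg [-0.04  0.11  0.03] F [-0.6 -0.2 -0.4] open 87.9
```

>>> drive_tool([
  [-0.3,2,0.5,0,0,0,-1],
  [-0.3,5,0.9,0,0,0,-1],
  [-0.3,8,0.9,0,0,0,-1],
  [-0.3,10.5,0.9,0,0,0,-1],
  [-0.3,12.5,0.9,0,0,0,-1],
  [-0.3,14,0.9,0,0,0,-1],
  [-0.3,14.7,0.9,0,0,0,-1],
  [-0.3,14.7,0.9,0,0,0,-1],
  [-0.3,14.7,0.9,0,0,0,-1],
])

```text
clock: 12.48
tool_pos: [491.9, -83.6, 98.1]
eef_rot: [[-0.988, 0.0, 0.153], [-0.153, -0.0, -0.988], [-0.0, -1.0, 0.0]]
ft_force: [0.4, -0.8, 0.5]
opening: 88.3
```

```bash
python3 -c "
from h import *
go([491.3,-83.5,97],-80.8)"
```

```text
t 12.48 at [491.9 -83.6  98.1] yaw -81.2 -> cm [ 0.06  0.11 -0.01] deg [-0.01 -0.4  -0.02] F [ 0.4 -0.8  0.5] open 88.3
```

>>> drive_tool([
  [0,0,0,0,-0.4,0,0],
  [0,0,0,0,-0.4,0,0.5],
  [0,0,0,0,-0.4,0,1],
  [0,0,0,0,-0.4,0,1],
  [0,0,0,0,-0.4,0,1],
  [0,0,0,0,-0.4,0,1],
  [0,0,0,0,-0.4,0,1],
  [0,0,0,0,-0.4,0,1],
  [0,-0.5,0,0,-0.4,0,1],
  [0,-1.5,0,0,-0.4,0,1],
  [0,-3,0,0,-0.4,0,1],
  [0,-5,0,0,-0.4,0,1],
], newtons=30)

```text
clock: 13.48
tool_pos: [491.2, -82.9, 148.2]
eef_rot: [[-0.987, -0.002, 0.16], [-0.16, -0.0, -0.987], [0.002, -1.0, -0.0]]
ft_force: [-0.5, 0.8, -0.2]
opening: 44.6
```

```bash
python3 -c "
from h import *
go([580,-348.6,160],-2)"
```

```text
t 13.48 at [491.2 -82.9 148.2] yaw -80.79 -> cm [-4.51 -1.19 27.64] deg [ 8.000e-02 -7.879e+01  7.000e-02] F [-0.5  0.8 -0.2] open 44.6
```

>>> drive_tool([
  [0,-0.5,1,0,-4,0,1],
  [-0.5,-1,3,0,-10,0,1],
  [-1,-1.2,6,0,-17,0,1],
  [-1.5,-1.2,9,0,-24,0,1],
  [-2,-1.2,12,0,-31,0,1],
  [-2.5,-1.2,15,0,-38,0,1],
  [-3,-1.2,18,0,-45,0,1],
  [-3.5,-1.2,21,0,-52,0,1],
  [-4,-1.2,24,0,-59,0,1],
  [-4.5,-1.2,26.5,0,-66,0,1],
  [-4.5,-1.2,27.6,0,-73,0,1],
  [-4.5,-1.2,27.6,0,-78.8,0,1],
])

```text
clock: 14.48
tool_pos: [579.6, -352.7, 160.8]
eef_rot: [[-0.032, -0.0, 0.999], [-0.999, -0.004, -0.032], [0.004, -1.0, -0.0]]
ft_force: [-0.7, -0.2, -0.2]
opening: 44.5
```

```bash
python3 -c "
from h import *
go([580,-348.6,100],-2)"
```

```text
t 14.48 at [ 579.6 -352.7  160.8] yaw -1.86 -> cm [-0.43  6.08  0.02] deg [0.   0.14 0.24] F [-0.7 -0.2 -0.2] open 44.5
```

>>> drive_tool([
  [-0.2,2,0,0,0,0,1],
  [-0.2,4,0,0,0,0,1],
  [-0.2,5,0,0,0,0,1],
  [-0.2,5.5,0,0,0,0,1],
  [-0.2,5.5,0,0,0,0,1],
  [-0.2,5.5,0,0,0,0,1],
])

```text
clock: 14.98
tool_pos: [580.8, -346.5, 105.4]
eef_rot: [[-0.034, 0.0, 0.999], [-0.999, -0.001, -0.034], [0.001, -1.0, 0.0]]
ft_force: [-0.0, -0.3, -0.3]
opening: 44.3
```

```bash
python3 -c "
from h import *
go([580,-348.6,82],-2);p=shot('wrist','w6')"
```

```text
t 14.98 at [ 580.8 -346.5  105.4] yaw -1.97 -> cm [ 0.22  2.34 -0.07] deg [-0.01  0.03  0.05] F [-0.  -0.3 -0.3] open 44.3
```

View pics/w6.png

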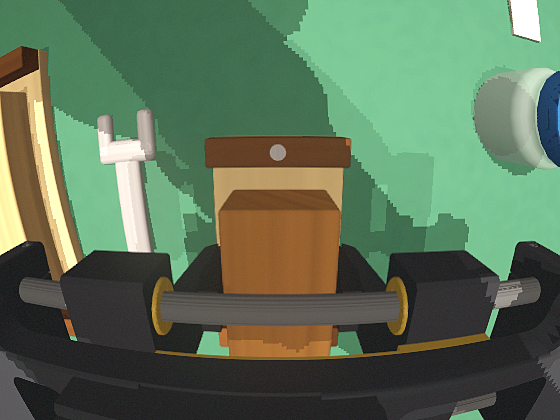

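The block (219-340 at its near top edge) is centred over the bay (stop 205-350, screw (278,152)) and straight. Lowering with a small forward shift.

>>> drive_tool([
  [0.2,0.7,-0.1,0,0,0,1],
  [0.2,1.4,-0.1,0,0,0,1],
  [0.2,2,-0.1,0,0,0,1],
  [0.2,2.3,-0.1,0,0,0,1],
  [0.2,2.3,-0.1,0,0,0,1],
  [0.2,2.3,-0.1,0,0,0,1],
])

```text
clock: 15.53
tool_pos: [579.4, -348.0, 81.4]
eef_rot: [[-0.034, -0.0, 0.999], [-0.999, 0.0, -0.034], [-0.0, -1.0, -0.0]]
ft_force: [-1.2, 0.4, -0.2]
opening: 44.3
```

```bash
python3 -c "
from h import *
go([580,-348.6,80.5],-2)"
```

```text
t 15.53 at [ 579.4 -348.    81.4] yaw -1.97 -> cm [0.05 0.09 0.06] deg [ 0.03  0.03 -0.01] F [-1.2  0.4 -0.2] open 44.3
```

>>> drive_tool([
  [0,0.1,0,0,0,0,1],
  [0,0.1,0,0,0,0,1],
  [0,0.1,0,0,0,0,-0.1],
  [0,0.1,0,0,0,0,-0.15],
  [0,0.1,0,0,0,0,-0.4],
  [0,0.1,0,0,0,0,-0.6],
  [0,0.1,0,0,0,0,-0.6],
  [0,-1,0,0,0,0,-0.6],
  [0,-4,0,0,0,0,-0.6],
  [0,-8,0,0,0,0,-0.6],
  [0,-11,0,0,0,0,-0.6],
  [0,-11,0,0,0,0,-0.6],
], newtons=5)

```text
clock: 16.53
tool_pos: [582.3, -350.7, 199.6]
eef_rot: [[-0.035, 0.01, 0.999], [-0.999, -0.006, -0.035], [0.005, -1.0, 0.01]]
ft_force: [1.3, -2.2, 0.6]
opening: 70.4
```

```bash
python3 -c "
from h import *
p=shot('wrist','w7');go([495,320,300],0)"
```

```text
t 16.58 at [ 581.3 -349.7  196.5] yaw -1.98 -> cm [-66.59 -10.65 -10.87] deg [-0.39 -1.98  0.2 ] F [-0.1 -1.2 -0.3] open 70.8
```

View pics/w7.png

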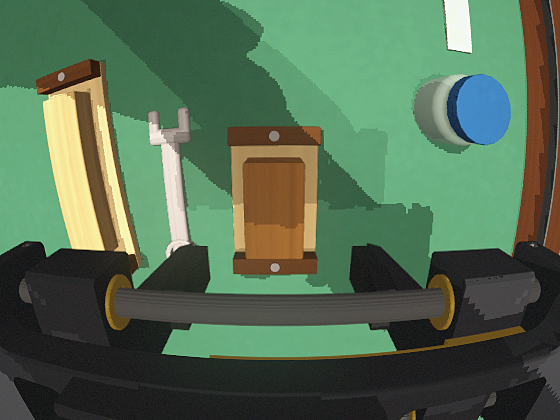

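The block sits flat and centred (243-304 on base 233-318, screws at column 274). Next are the two bays on the left.

>>> drive_tool([
  [-2,-3,-0.3,0,0,0,-1],
  [-5,-6,-0.6,0,0,0,-1],
  [-9,-9,-1,0,0,0,-1],
  [-13,-10.5,-2,0,0,0,-1],
  [-17,-10.5,-2.7,0,0,0,-1],
  [-21,-10.5,-3.4,0,0,0,-1],
  [-25,-10.5,-4,0,-1,0,-1],
  [-29,-10.5,-4.7,0,-1,0,-1],
  [-33,-10.5,-5.4,0,-1,0,-1],
  [-37,-10.5,-6,0,-2,0,-1],
  [-41,-10.5,-6.7,0,-2,0,-1],
  [-45,-10.5,-7.3,0,-2,0,-1],
])

```text
clock: 17.58
tool_pos: [520.9, 104.5, 296.2]
eef_rot: [[0.001, -0.001, 1.0], [-1.0, -0.0, 0.001], [0.0, -1.0, -0.001]]
ft_force: [0.5, -0.8, -0.9]
opening: 88.0
```

>>> drive_tool([
  [-4,0,-0.6,0,0,0,-1],
  [-8,0,-1.2,0,0,0,-1],
  [-12,0,-1.8,0,0,0,-1],
  [-16,0,-2.4,0,0,0,-1],
  [-19,0,-3,0,0,0,-1],
  [-21,0,-3.3,0,0,0,-1],
  [-21,0,-3.3,0,0,0,-1],
  [-21,0,-3.3,0,0,0,-1],
])

```text
clock: 18.25
tool_pos: [488.2, 313.4, 295.8]
eef_rot: [[0.003, -0.001, 1.0], [-1.0, -0.001, 0.003], [0.001, -1.0, -0.001]]
ft_force: [-0.3, -1.0, -0.0]
opening: 88.8
```

```bash
python3 -c "
from h import *
import pickle
p=shot('wrist','w8');pickle.dump(p,open('w8.pkl','wb'));go([495,320,300],0)
for X in [(396,319,10),(593,338,10)]: print(proj(p,np.array(X,float)).round())
"
```

```text
t 18.3 at [488.9 311.8 296.1] yaw 0.03 -> cm [-0.82 -0.39  0.61] deg [0.05 0.03 0.09] F [-0.3 -0.6 -0. ] open 87.9
[[201. 179.]]
[[370. 163.]]
```

View pics/w8.png

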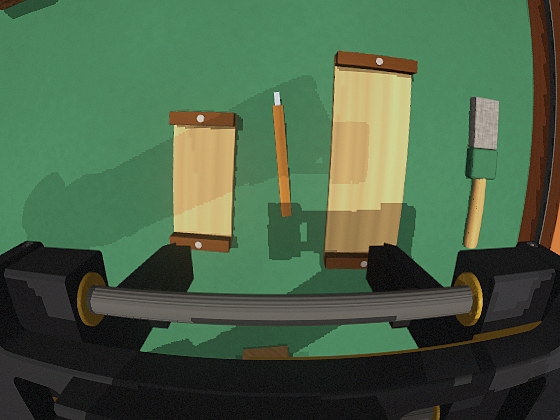

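The lapped bay has screws at (200,118) and (198,245); the plank bay has screws at (379,61) and (364,264). I'll refine them by centroid.

```bash
cat >> h.py <<'E'
def spot(p,u,v,r=6):
    im=p["pixels"].astype(int);w=im[v-r:v+r+1,u-r:u+r+1].min(2);m=w>w.max()*.7  # white screw: blue channel high
    y,x=np.nonzero(m);return (u-r+x.mean(),v-r+y.mean())
E
python3 -c "
from h import *
import pickle
p=pickle.load(open('w8.pkl','rb'))
for a,b,L in (((198,245),(200,118),145),((364,264),(379,61),235)):
    s=[spot(p,*a,5),spot(p,*b,5)];print(np.round(s,1));bay(p,(0,0),1,*s,L)
go([476,32,230],-84.5)
"
```

```text
[[197.8 244.5]
 [200.2 118. ]]
centre [396.9 316.7] axis yaw 86.1 dist 145.2 want 145
[[363.5 263.5]
 [378.9  60.9]]
centre [592.3 337.6] axis yaw 88.4 dist 234.9 want 235
t 18.3 at [488.9 311.8 296.1] yaw 0.03 -> cm [27.97  6.65 -1.3 ] deg [-3.000e-02  8.453e+01  1.100e-01] F [-0.3 -0.6 -0. ] open 87.9
```

>>> drive_tool([
  [2,0,0,0,7,0,-1],
  [5,0,0,0,14,0,-1],
  [8,0,-0.3,0,21,0,-1],
  [11,1,-0.5,0,28,0,-1],
  [14,2,-0.6,0,35,0,-1],
  [17,3,-0.8,0,42,0,-1],
  [20,4,-1,0,49,0,-1],
  [23,5,-1.1,0,56,0,-1],
  [26,6,-1.2,0,63,0,-1],
  [27.5,8,-1.3,0,70,0,-1],
  [28,10,-1.3,0,77,0,-1],
  [28,11,-1.3,0,84.5,0,-1],
])

```text
clock: 19.3
tool_pos: [474.8, 28.6, 185.5]
eef_rot: [[-0.996, -0.002, 0.09], [-0.09, -0.001, -0.996], [0.002, -1.0, 0.001]]
ft_force: [-0.4, 0.6, -0.4]
opening: 88.3
```

>>> drive_tool([
  [0,1,0,0,0,0,-1],
  [0,1,0,0,0,0,-1],
  [0,1,0,0,0,0,-1],
])

```text
clock: 19.55
tool_pos: [476.0, 32.0, 176.7]
eef_rot: [[-0.995, -0.001, 0.105], [-0.105, -0.0, -0.995], [0.001, -1.0, 0.0]]
ft_force: [0.6, 0.3, -0.1]
opening: 88.3
```

```bash
python3 -c "
from h import *
go([476,32,98],-84.4)"
```

```text
t 19.55 at [476.   32.  176.7] yaw -83.99 -> cm [-0.    7.87 -0.  ] deg [-0.01  0.41  0.04] F [ 0.6  0.3 -0.1] open 88.3
```

>>> drive_tool([
  [0,2,0,0,0.4,0,-1],
  [0,4,0,0,0.4,0,-1],
  [0,6,0,0,0.4,0,-1],
  [0,7.3,0,0,0.4,0,-1],
  [0,7.8,0,0,0.4,0,-1],
  [0,7.8,0,0,0.4,0,-1],
  [0,7.8,0,0,0.4,0,-1],
], newtons=30)

```text
clock: 20.13
tool_pos: [476.8, 32.6, 99.6]
eef_rot: [[-0.995, 0.001, 0.096], [-0.096, 0.0, -0.995], [-0.001, -1.0, -0.0]]
ft_force: [-0.4, 1.1, 0.1]
opening: 88.1
```

>>> drive_tool([
  [0,0,0,0,0,0,0],
  [0,0,0,0,0,0,0.5],
  [0,0,0,0,0,0,1],
  [0,0,0,0,0,0,1],
  [0,0,0,0,0,0,1],
  [0,0,0,0,0,0,1],
  [0,0,0,0,0,0,1],
  [0,0,0,0,0,0,1],
  [0,0,0,0,0,0,1],
], newtons=30)

```text
clock: 20.88
tool_pos: [476.3, 32.6, 98.8]
eef_rot: [[-0.995, 0.0, 0.095], [-0.095, -0.0, -0.995], [-0.0, -1.0, 0.0]]
ft_force: [-0.3, 0.2, 2.8]
opening: 44.8
```

```bash
python3 -c "
from h import *
go([476,32,160],-84.4)
R=get_obs()"
```

```text
t 20.88 at [476.3  32.6  98.8] yaw -84.53 -> cm [ 0.03 -6.12  0.05] deg [-0.   -0.13 -0.01] F [-0.3  0.2  2.8] open 44.8
```

>>> drive_tool([
  [0,-0.5,0,0,0,0,1],
  [0,-1.5,0,0,0,0,1],
  [0,-3,0,0,0,0,1],
  [0,-5,0,0,0,0,1],
  [0,-7,0,0,0,0,1],
  [0,-8,0,0,0,0,1],
  [0,-8,0,0,0,0,1],
])

```text
clock: 21.47
tool_pos: [477.4, 32.8, 180.8]
eef_rot: [[-0.995, 0.004, 0.095], [-0.095, 0.001, -0.995], [-0.004, -1.0, -0.001]]
ft_force: [0.8, 0.7, -0.3]
opening: 44.7
```

```bash
python3 -c "
from h import *
go([396.9,316.7,178],-3.9)"
```

```text
t 21.47 at [477.4  32.8 180.8] yaw -84.52 -> cm [  5.31   0.28 -29.03] deg [ -0.12 -80.62  -0.22] F [ 0.8  0.7 -0.3] open 44.7
```

>>> drive_tool([
  [0.3,0,-1,0,-5,0,1],
  [0.8,0,-3,0,-12,0,1],
  [1.4,0,-6,0,-19,0,1],
  [2,0,-9,0,-26,0,1],
  [2.6,0,-12,0,-33,0,1],
  [3.2,0,-15,0,-40,0,1],
  [3.8,0,-18,0,-47,0,1],
  [4.4,0,-21,0,-54,0,1],
  [5,0,-24,0,-61,0,1],
  [5.3,0,-27,0,-68,0,1],
  [5.3,0,-28.5,0,-75,0,1],
  [5.3,0,-29,0,-80.6,0,1],
])

```text
clock: 22.47
tool_pos: [394.3, 319.8, 178.0]
eef_rot: [[-0.057, -0.001, 0.998], [-0.998, 0.001, -0.057], [-0.001, -1.0, -0.001]]
ft_force: [0.5, -1.7, -0.4]
opening: 44.7
```

>>> drive_tool([
  [0,1.5,0,0,0,0,1],
  [0,3,0,0,0,0,1],
  [0,5,0,0,0,0,1],
  [0,6.5,0,0,0,0,1],
  [0,7,0,0,0,0,1],
  [0,7,0,0,0,0,1],
])

```text
clock: 22.97
tool_pos: [394.9, 315.5, 107.2]
eef_rot: [[-0.069, -0.003, 0.998], [-0.998, -0.002, -0.069], [0.002, -1.0, -0.002]]
ft_force: [-0.0, -0.1, -0.7]
opening: 44.8
```

```bash
python3 -c "
from h import *
go([396.9,316.7,82],-3.9);p=shot('wrist','w9')"
```

```text
t 22.97 at [394.9 315.5 107.2] yaw -3.93 -> cm [-0.14  2.52  0.2 ] deg [ 0.14 -0.03  0.14] F [-0.  -0.1 -0.7] open 44.8
```

View pics/w9.png

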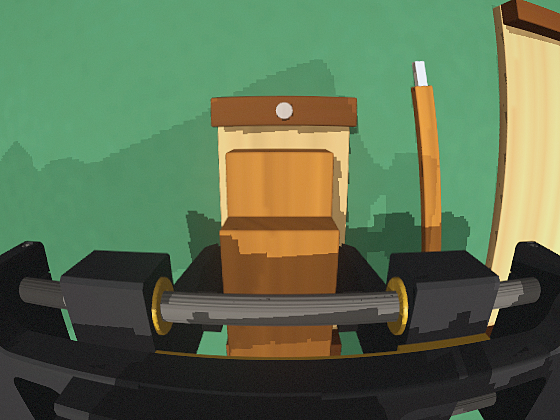

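The held lapped piece (columns 221-337, centre 279) is about 2 mm left of the bay axis (screw at 284), as the pose reading also says. I'll correct that and lower.

>>> drive_tool([
  [-0.1,0.5,0.2,0,0,0,1],
  [-0.1,1.2,0.2,0,0,0,1],
  [-0.1,1.8,0.2,0,0,0,1],
  [-0.1,2.3,0.2,0,0,0,1],
  [-0.1,2.5,0.2,0,0,0,1],
  [-0.1,2.5,0.2,0,0,0,1],
  [-0.1,2.5,0.2,0,0,0,1],
])

```text
clock: 23.6
tool_pos: [397.9, 317.1, 83.7]
eef_rot: [[-0.069, -0.0, 0.998], [-0.998, -0.0, -0.069], [0.0, -1.0, -0.0]]
ft_force: [1.1, 0.4, -0.1]
opening: 44.9
```

```bash
python3 -c "
from h import *
go([396.9,316.7,81.5],-3.9)"
```

```text
t 23.6 at [397.9 317.1  83.7] yaw -3.93 -> cm [ 0.05  0.22 -0.1 ] deg [ 0.01 -0.03  0.01] F [ 1.1  0.4 -0.1] open 44.9
```

>>> drive_tool([
  [0,0.2,-0.1,0,0,0,1],
  [0,0.2,-0.1,0,0,0,1],
  [0,0.2,-0.1,0,0,0,-0.1],
  [0,0.2,-0.1,0,0,0,-0.15],
  [0,0.2,-0.1,0,0,0,-0.4],
  [0,0.2,-0.1,0,0,0,-0.6],
  [0,0.2,-0.1,0,0,0,-0.6],
  [0,-1,-0.1,0,0,0,-0.6],
  [0,-4,-0.1,0,0,0,-0.6],
  [0,-8,-0.1,0,0,0,-0.6],
  [0,-11,-0.1,0,0,0,-0.6],
  [0,-11,-0.1,0,0,0,-0.6],
], newtons=5)

```text
clock: 24.6
tool_pos: [399.5, 318.9, 199.7]
eef_rot: [[-0.069, 0.007, 0.998], [-0.998, 0.007, -0.069], [-0.007, -1.0, 0.006]]
ft_force: [0.8, 1.2, -0.0]
opening: 70.6
```

```bash
python3 -c "
from h import *
p=shot('wrist','w10');go([480,-25,240],7)"
```

```text
t 24.65 at [398.4 318.4 197.3] yaw -3.94 -> cm [33.68 -4.4  10.52] deg [ -0.27 -10.94  -0.28] F [ 0.5 -0.1 -0.8] open 70.3
```

View pics/w10.png

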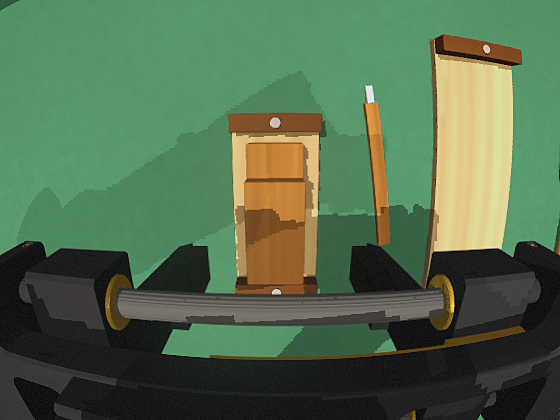

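The lapped piece is in its bay, centred (245-306 on base 233-320, screws at 276) and clear of both stops. Now for the plank.

>>> drive_tool([
  [2,-1,0.6,0,-1,0,-1],
  [5,-2,1.6,0,-2,0,-1],
  [8.5,-3,2.7,0,-3,0,-1],
  [12,-4,3.8,0,-4,0,-1],
  [15.5,-4.4,4.9,0,-5,0,-1],
  [19,-4.4,6,0,-6,0,-1],
  [22.5,-4.4,7,0,-7,0,-1],
  [26,-4.4,8.1,0,-8,0,-1],
  [29.5,-4.4,9.2,0,-9,0,-1],
  [32.5,-4.4,10.2,0,-10,0,-1],
  [33.7,-4.4,10.5,0,-11,0,-1],
  [33.7,-4.4,10.5,0,-11,0,-1],
])

```text
clock: 25.65
tool_pos: [478.2, -30.0, 237.4]
eef_rot: [[0.118, -0.001, 0.993], [-0.993, -0.002, 0.118], [0.001, -1.0, -0.001]]
ft_force: [0.1, 0.6, -0.0]
opening: 88.0
```

>>> drive_tool([
  [0,0,0,0,0,0,-1],
  [0,0,0,0,0,0,-1],
])

```text
clock: 25.82
tool_pos: [478.0, -24.9, 237.2]
eef_rot: [[0.124, -0.001, 0.992], [-0.992, 0.001, 0.124], [-0.001, -1.0, -0.001]]
ft_force: [0.4, 0.2, -0.9]
opening: 88.3
```

```bash
python3 -c "
from h import *
import pickle
p=shot('wrist','w11');pickle.dump(p,open('w11.pkl','wb'));go([480,-25,67],7)"
```

```text
t 25.87 at [478.1 -24.6 237.4] yaw 7.18 -> cm [ 0.08 17.04  0.2 ] deg [ 0.06  0.18 -0.04] F [-0.3  0.1  0.7] open 88.3
```

View pics/w11.png

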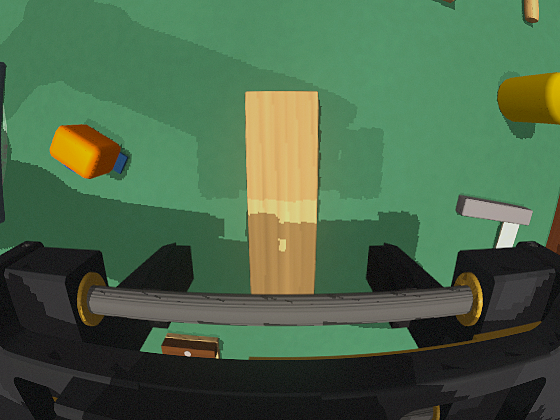

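The plank lies at columns 246-317, with its far end at row 93 and its near end hidden behind the gripper bar.

```bash
python3 -c "
from h import *
import pickle
p=pickle.load(open('w11.pkl','rb'))
q=[onplane(p,u,28.) for u in [(251,290),(246,93.5),(317.5,93.5),(314.5,290)]]
c,a=fit(q,200,65)
n=(q[1]+q[2])/2;t=np.radians(a);print('plank centre',(n[:2]-100*np.array([np.cos(t),np.sin(t)])).round(1))
go([479.6,-25,67],7)"
```

```text
centre [480.2 -24.2] yaw L 97.5 W 7.1 sides [190.3  63.1 190.5  64.5] want 200 65
plank centre [480.8 -29. ]
t 25.87 at [478.1 -24.6 237.4] yaw 7.18 -> cm [ 0.07 17.04  0.16] deg [ 0.06  0.18 -0.04] F [-0.3  0.1  0.7] open 88.3
```

>>> drive_tool([
  [0.3,2,0.2,0,0,0,-1],
  [0.3,5,0.2,0,0,0,-1],
  [0.3,8,0.2,0,0,0,-1],
  [0.3,11,0.2,0,0,0,-1],
  [0.3,13,0.2,0,0,0,-1],
  [0.3,14.5,0.2,0,0,0,-1],
  [0.3,15.5,0.2,0,0,0,-1],
  [0.3,16.3,0.2,0,0,0,-1],
  [0.3,16.7,0.2,0,0,0,-1],
  [0.3,16.7,0.2,0,0,0,-1],
  [0.3,16.7,0.2,0,0,0,-1],
])

```text
clock: 26.78
tool_pos: [481.3, -28.7, 71.2]
eef_rot: [[0.123, 0.001, 0.992], [-0.992, 0.0, 0.123], [-0.0, -1.0, 0.001]]
ft_force: [-0.2, 0.2, -0.5]
opening: 88.2
```

```bash
python3 -c "
from h import *
go([480.3,-27,68.5],7.3)"
```

```text
t 26.78 at [481.3 -28.7  71.2] yaw 7.08 -> cm [-0.19  0.27 -0.08] deg [-0.04 -0.22 -0.  ] F [-0.2  0.2 -0.5] open 88.2
```

>>> drive_tool([
  [-0.1,0.2,-0.1,0,0,0,-1],
  [-0.1,0.2,-0.1,0,0,0,-0.5],
  [-0.1,0.2,-0.1,0,0,0,0],
  [-0.1,0.2,-0.1,0,0,0,1],
  [-0.1,0.2,-0.1,0,0,0,1],
  [-0.1,0.2,-0.1,0,0,0,1],
  [-0.1,0.2,-0.1,0,0,0,1],
  [-0.1,0.2,-0.1,0,0,0,1],
], newtons=50)

```text
clock: 27.45
tool_pos: [480.0, -28.1, 69.0]
eef_rot: [[0.123, 0.001, 0.992], [-0.992, 0.0, 0.123], [-0.0, -1.0, 0.001]]
ft_force: [-0.8, -0.1, 4.9]
opening: 64.5
```

```bash
python3 -c "
from h import *
go([592.3,337.6,150],-1.6)"
```

```text
t 27.45 at [480.  -28.1  69. ] yaw 7.07 -> cm [-34.91  -8.09  15.65] deg [-0.03  8.67 -0.  ] F [-0.8 -0.1  4.9] open 64.5
```

>>> drive_tool([
  [0,-0.5,0,0,0,0,1],
  [0,-1.5,0,0,0,0,1],
  [0,-3,0,0,0,0,1],
  [0,-5,0,0,0,0,1],
  [0,-7,0,0,0,0,1],
  [0,-9,0,0,0,0,1],
  [0,-10,0,0,0,0,1],
  [0,-10,0,0,0,0,1],
])

```text
clock: 28.12
tool_pos: [480.9, -28.0, 170.9]
eef_rot: [[0.123, 0.004, 0.992], [-0.992, 0.0, 0.123], [0.0, -1.0, 0.004]]
ft_force: [-0.1, 0.1, -2.0]
opening: 64.5
```

```bash
python3 -c "
from h import *
go([592.3,337.6,170],-1.6)"
```

```text
t 28.12 at [480.9 -28.  170.9] yaw 7.07 -> cm [-34.92   0.15  15.55] deg [-0.22  8.67 -0.02] F [-0.1  0.1 -2. ] open 64.5
```

>>> drive_tool([
  [-1,0,0.5,0,0,0,1],
  [-3,0,1.4,0,1,0,1],
  [-6,0,2.7,0,2,0,1],
  [-9.5,0,4.2,0,3,0,1],
  [-13,0,5.8,0,3,0,1],
  [-16.5,0,7.4,0,4,0,1],
  [-20,0,9,0,5,0,1],
  [-23.5,0,10.5,0,6,0,1],
  [-27,0,12,0,7,0,1],
  [-30.5,0,13.6,0,8,0,1],
  [-33.5,0,15,0,8.7,0,1],
  [-34.9,0,15.6,0,8.7,0,1],
])

```text
clock: 29.12
tool_pos: [590.2, 344.4, 166.3]
eef_rot: [[-0.023, -0.002, 1.0], [-1.0, 0.002, -0.023], [-0.002, -1.0, -0.002]]
ft_force: [-0.4, 0.3, -2.1]
opening: 64.6
```

>>> drive_tool([
  [0,1,0,0,0,0,1],
  [0,3,0,0,0,0,1],
  [0,5,0,0,0,0,1],
  [0,6,0,0,0,0,1],
  [0,6.5,0,0,0,0,1],
  [0,6.5,0,0,0,0,1],
  [0,6.5,0,0,0,0,1],
])

```text
clock: 29.7
tool_pos: [591.8, 337.2, 103.8]
eef_rot: [[-0.029, 0.0, 1.0], [-1.0, -0.0, -0.029], [0.0, -1.0, 0.0]]
ft_force: [-0.0, -0.8, -1.1]
opening: 64.5
```

```bash
python3 -c "
from h import *
go([592.3,337.6,80],-1.6);p=shot('wrist','w12')"
```

```text
t 29.7 at [591.8 337.2 103.8] yaw -1.66 -> cm [-0.05  2.38  0.05] deg [-0.   -0.06  0.01] F [-0.  -0.8 -1.1] open 64.5
```

View pics/w12.png

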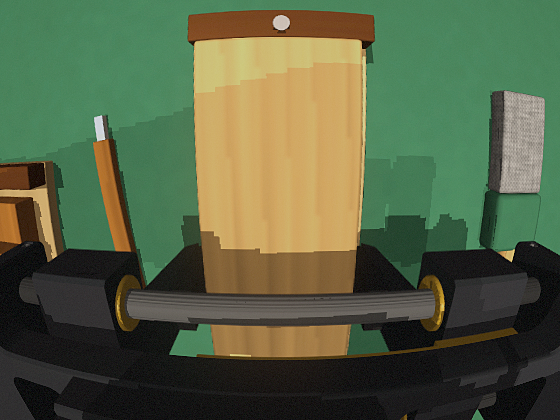

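The far corners of the held plank are at (195,38) and (361,38); the bay screw is at (281,22). I'll convert those at the plank's current height to check end clearance.

```bash
python3 -c "
from h import *
p=shot('wrist')
q=np.array([onplane(p,u,62.8) for u in [(195,38),(361,38),(204,250),(357,250)]]);print(q.round(1))
n=(q[0]+q[1])/2; t=np.radians(88.4);b=np.array([592.3,337.6]);ax=np.array([np.cos(t),np.sin(t)])
for m in(n,(q[2]+q[3])/2): print('along',((m[:2]-b)@ax).round(1),'across',((m[:2]-b)@np.array([ax[1],-ax[0]])).round(1))
s=onplane(p,spot(p,281,22),28.);print('screw along',((s[:2]-b)@ax).round(1),'across',((s[:2]-b)@np.array([ax[1],-ax[0]])).round(1))
d=q[0]-q[2];e=q[1]-q[3];print(np.degrees(np.arctan2(d[1],d[0])),np.degrees(np.arctan2(e[1],e[0])))
"
```

```text
[[562.5 440.2  62.8]
 [626.  438.3  62.8]
 [561.1 355.   62.8]
 [624.5 353.1  62.8]]
along 101.7 across -0.9
along 16.5 across 0.0
screw along 118.0 across 0.4
89.03462273873284 89.02437507595278
```

Plank is about 1 mm off along the bay and 0.6° in yaw. I'll trim that and lower.

>>> drive_tool([
  [0.1,0.5,0.05,0,0.5,0,1],
  [0.1,1.2,0.05,0,0.5,0,1],
  [0.1,1.8,0.05,0,0.5,0,1],
  [0.1,2.2,0.05,0,0.5,0,1],
  [0.1,2.4,0.05,0,0.5,0,1],
  [0.1,2.4,0.05,0,0.5,0,1],
  [0.1,2.4,0.05,0,0.5,0,1],
])

```text
clock: 30.38
tool_pos: [592.1, 336.5, 79.5]
eef_rot: [[-0.037, 0.0, 0.999], [-0.999, -0.0, -0.037], [0.0, -1.0, 0.0]]
ft_force: [0.1, 0.1, -0.8]
opening: 64.6
```

```bash
python3 -c "
from h import *
go([592.3,337,79.3],-2)"
```

```text
t 30.38 at [592.1 336.5  79.5] yaw -2.13 -> cm [-0.06  0.02  0.01] deg [-0.   -0.13  0.  ] F [ 0.1  0.1 -0.8] open 64.6
```

>>> drive_tool([
  [0,0,0,0,0,0,1],
  [0,0,0,0,0,0,1],
  [0,0,0,0,0,0,-0.53],
  [0,0,0,0,0,0,-0.6],
  [0,0,0,0,0,0,-0.8],
  [0,0,0,0,0,0,-0.9],
  [0,0,0,0,0,0,-0.9],
  [0,-1,0,0,0,0,-0.9],
  [0,-4,0,0,0,0,-0.9],
  [0,-8,0,0,0,0,-0.9],
  [0,-12,0,0,0,0,-0.9],
  [0,-16,0,0,0,0,-0.9],
], newtons=5)

```text
clock: 31.38
tool_pos: [592.0, 336.2, 242.2]
eef_rot: [[-0.037, 0.0, 0.999], [-0.999, -0.0, -0.037], [0.0, -1.0, 0.0]]
ft_force: [0.6, 0.2, -0.9]
opening: 84.1
```

>>> drive_tool([
  [0,-3,0,0,0,0,-1],
  [0,-6,-1,0,0,0,-1],
  [0,-6,-3,0,0,0,-1],
  [0,-6,-5,0,0,0,-1],
  [0,-6,-5,0,0,0,-1],
  [0,-6,-5,0,0,0,-1],
])

```text
clock: 31.88
tool_pos: [541.5, 338.8, 300.6]
eef_rot: [[-0.036, 0.0, 0.999], [-0.999, 0.001, -0.036], [-0.001, -1.0, 0.0]]
ft_force: [0.4, -0.6, 0.2]
opening: 88.1
```

```bash
python3 -c "
from h import *
import pickle
p=shot('wrist','w13');pickle.dump(p,open('w13.pkl','wb'));s=shot('scene');d=shot('side')
a=cv2.resize(s['pixels'][90:390,170:450],(400,429),interpolation=3);b=cv2.resize(d['pixels'][130:410,140:400],(400,429),interpolation=3)
cv2.imwrite('pics/fin.png',np.hstack([a,b])[:,:,::-1]);go([540,337,300],-2)"
```

```text
t 32.03 at [543.  337.9 299.9] yaw -2.18 -> cm [ 0.1  -0.01 -0.3 ] deg [-0.05 -0.18  0.02] F [ 0.1  0.  -0.7] open 88.0
```

View pics/w13.png

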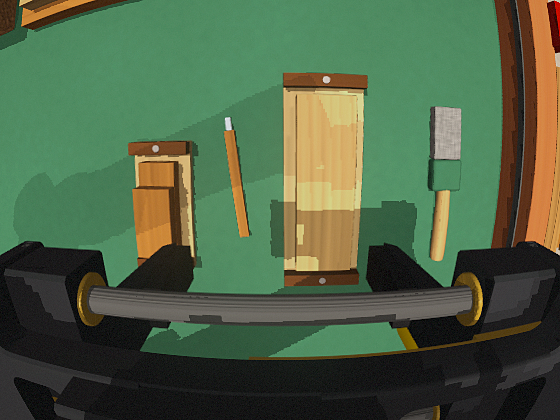

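The plank lies in its bay between stops, screws at (326,79) and (322,281). Its top is at columns 297-361, row 93, and needs a parallax check.

```bash
python3 -c "
from h import *
import pickle
p=pickle.load(open('w13.pkl','rb'))
bay(p,(0,0),1,spot(p,322,281,5),spot(p,326,79,5),235)
im=p['pixels'].astype(int)
for r in (110,140,240,260):
  g=np.abs(np.diff(cv2.GaussianBlur(p['pixels'],(3,3),0).astype(int)[r].sum(1)));print(r,[(c,g[c]) for c in range(275,375) if g[c]>35])
fit([onplane(p,u,38.) for u in [(297,270),(297,93),(361,93),(357,270)]],200,65)
s=shot('scene')
for q in NAMES: print(q,[(np.round(m['point']).tolist(),round(m['confidence'],2)) for m in mark_of(q,s)[:2]],[np.round(m['rect']).tolist() for m in look_for(q,s)[:1]])
for k,X in {'plank':(592,337,24),'batten':(402,-314,24),'lap':(397,317,30),'block':(580,-348,30),'glue':(742,126,0)}.items(): print(k,proj(s,np.array(X,float)).round())
"
```

```text
centre [592.4 337.6] axis yaw 88.4 dist 234.9 want 235
110 [(282, np.int64(76)), (283, np.int64(108)), (294, np.int64(79)), (296, np.int64(77)), (297, np.int64(64)), (357, np.int64(37)), (361, np.int64(41)), (362, np.int64(119)), (363, np.int64(83))]
140 [(282, np.int64(64)), (283, np.int64(107)), (284, np.int64(38)), (294, np.int64(63)), (295, np.int64(38)), (296, np.int64(60)), (297, np.int64(54)), (356, np.int64(51)), (357, np.int64(46)), (361, np.int64(55)), (362, np.int64(95)), (363, np.int64(46))]
240 [(283, np.int64(73)), (284, np.int64(53)), (293, np.int64(44)), (294, np.int64(75)), (296, np.int64(128)), (297, np.int64(103)), (301, np.int64(41)), (302, np.int64(82)), (303, np.int64(38)), (356, np.int64(40)), (357, np.int64(93)), (358, np.int64(55))]
260 [(282, np.int64(44)), (283, np.int64(95)), (284, np.int64(71)), (286, np.int64(40)), (293, np.int64(97)), (294, np.int64(131)), (295, np.int64(59)), (296, np.int64(132)), (317, np.int64(69)), (318, np.int64(63)), (355, np.int64(68)), (356, np.int64(111)), (366, np.int64(56)), (367, np.int64(75))]
centre [595.7 338.9] yaw L 89.0 W -1.6 sides [198.5  68.4 202.5  71.8] want 200 65
plank_mid [([360.0, 324.0], 0.91)] [[358.0, 324.0, 76.0, 84.0]]
batten_mid [([256.0, 126.0], 0.6)] [[257.0, 126.0, 37.0, 38.0]]
lapped_mid [([408.0, 264.0], 0.65), ([406.0, 272.0], 0.3)] [[413.0, 274.0, 43.0, 37.0]]
block_mid [([200.0, 144.0], 0.93)] [[201.0, 144.0, 27.0, 25.0]]
bay_plank [([354.0, 322.0], 0.96)] [[357.0, 328.0, 103.0, 115.0]]
bay_batten [([256.0, 131.0], 0.7)] [[256.0, 131.0, 61.0, 48.0]]
bay_lapped [([407.0, 275.0], 0.58)] [[412.0, 276.0, 64.0, 62.0]]
bay_block [([202.0, 154.0], 0.77)] [[200.0, 154.0, 39.0, 35.0]]
glue [([253.0, 291.0], 0.73), ([255.0, 125.0], 0.71)] [[252.0, 282.0, 23.0, 44.0]]
plank [[358. 321.]]
batten [[255. 126.]]
lap [[411. 267.]]
block [[199. 143.]]
glue [[249. 295.]]
```

```bash
python3 -c "
from h import *
import pickle
p=pickle.load(open('w13.pkl','rb'))
c=np.array([592.4,337.6]);t=np.radians(88.4);n=np.array([np.sin(t),-np.cos(t)])
for r,L,R,BL,BR in((110,296.8,357.3,283,362.7),(140,296.8,357,283.5,362.3),):
  print(r,[round(float((onplane(p,(u+.5*0,r),z)[:2]-c)@n),1) for u,z in((L,38.),(R,38.),(BL,10.),(BR,10.))])
print([round(float((onplane(p,(296.3,r),38.)[:2]-c)@n),1) for r in(110,140,240,260)],[round(float((onplane(p,(u,r),38.)[:2]-c)@n),1) for r,u in((110,357),(140,357),(240,357.3),(260,356))])
"
```

```text
110 [-32.3, 32.3, -46.4, 45.5]
140 [-32.5, 32.3, -46.1, 45.5]
[-32.9, -33.0, -32.6, -32.4] [31.9, 32.3, 37.8, 38.0]
```

The plank is centred: its edges are at -32.4 and +32.3 mm about the bay axis, and the left edge is parallel along its length. The arm is clear, so I'm handing in.

```bash
python3 -c "
from h import *
print(close_job())"
```

```text
the job is handed in; nothing more can be done
None
```

All four pieces are in their bays, placed in the order you asked: batten, block, half-lapped piece, then plank. I handed the job in at about 33 s of the 128 s allowed.

**What the last checks showed**
- **Plank:** its edges measured -32.4 and +32.3 mm about the bay axis, so it is centred. I checked straightness on its left edge only, because the right edge did not show clearly near the end closest to the gripper. It lies between both stops.
- **Batten, block and half-lapped piece:** wrist pictures taken after each release showed them flat, straight, centred to about 1-2 mm and clear of the end stops as far as was visible.
- **Final scene picture:** the detector found all four pieces within 3-4 pixels of where they should be. It placed the glue bottle at its original spot with an upright outline.

**What went wrong or could not be confirmed**
- **Force peak:** while I was lowering the batten, the fingertips touched the bay base before the batten did. The last wrist reading was about 91 N on one axis (about 94 N in all), under the 120 N limit, though I only see the value at the end of a move. I backed off and let the batten settle the last 5-6 mm. The other three pieces were gripped higher and set down without this.
- **Final overview not viewed:** the 16-picture limit blocked my last combined view. The final check of the batten, the block and the glue bottle rests on detector output, not on looking at a picture.

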